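# Tip a square duct over and push it home against the stop

### The job

Tip the standing square duct over towards the red stop block so that it lies flat on the black mat, then push it along until the whole end that was its top sits flush against the face of the block. Only push it with the fingers: do not grip or lift it, and leave the other things on the bench where they stand. Finish clear of everything.

Things in the scene. Friction and masses are not known exactly. Their poses are not given: they have to be found in the camera images.
- duct: open-ended square duct of bare sheet metal, 60 x 60 mm outside, 130 mm long, walls 3 mm, about 250 g; loose, standing on end on the mat. Origin: centre of its lower end at the start; z along its length (up at the start); x, y square to its sides, one pair of which is within 8 degrees of parallel to the stop's face. Pushed at 110 mm height it tips, and falls by itself past about 25 degrees.
- duct_mid (a point): centre of the duct, half-way along its length (65 mm from either end); axes as the duct's
- duct_top (a point): centre of the duct's open end that is uppermost at the start, 130 mm from the duct's origin; axes as the duct's
- mat: fixed black rubber mat, 560 mm long (its y) x 160 mm wide (its x) x 4 mm thick; origin at the centre of its underside on the bench, so its top is 4 mm above the bench. The duct stands near its middle, the stop block near one end, the yellow oil can near the other.
- stop: red steel block fixed on the mat near one end (either end), 150 mm wide (its x, across the mat) x 30 mm thick (its y, along the mat) x 50 mm high; origin at the centre of its underside, 4 mm above the bench; its broad faces lie at y = +15 and -15 mm. The one towards the duct counts; it starts 190 to 265 mm from the duct's middle.
- oilcan: small yellow conical oil can with a brass spout, 60 mm wide, 93 mm high, loose, standing on the mat at the end opposite the stop; origin under its centre. Leave alone.
- roll_a: wooden grooved roll, 44 mm wide, 44 mm high, standing loose on the bench beyond the mat; origin under its centre. Leave alone.
- roll_b: steel grooved roll, 44 mm wide, 44 mm high, standing loose on the bench on the robot's side of the mat; origin under its centre. Leave alone.
- tin: open steel cup, 68 mm wide, 60 mm high, loose; origin under its centre. Leave alone.
- can: closed blue can, 66 mm wide, 100 mm high, loose; origin under its centre. Leave alone.
- brush: hand brush lying on the far side of the bench; origin on its underside. Leave alone.
- mallet: hammer with a handle, lying on the robot's left; origin on its underside. Leave alone.
Things that resemble listed ones, but are neither listed nor needed, are in the scene too. Leave any purple or turquoise look-alike of the duct alone. There is more than one size of the stop; the one meant has the size given above.

How it is judged:
By the outcome, as a careful person would: the job done as asked, in the order asked, and still so for the second after the job is handed in, with the robot touching nothing.
It also fails if it takes over 43 s, if anything falls off the work surface, if the arm or the gripper's body presses on something with over 40 N, if the wrist force passes 120 N, or if a joint passes its speed limit or range.

### The arm

A 7-joint arm with a two-finger parallel gripper is mounted at the origin on the work surface. World frame = base frame: x ahead of the robot, y to its left, z up, the work surface at z = 0. Lengths are in m, angles in degrees, forces in N, time in s.
With the tool pointing down it reaches from about 0.425 to 0.875 m from the base axis. Payload 4.7 kg.
Tool frame: the origin (TCP) lies at the very end of the fingers, on their centre line; the grasp point (between the pads) lies 19 mm behind it; z points along the fingers, y is the line along which they close (so a half turn about z gives the same grasp; the last joint's range is limited). The gripper opens to 85 mm and grips with 20 to 120 N. Pads are 22 mm wide; open, the fingers measure 114 mm over their backs; the gripper's body (76 mm by 85 mm) begins 54 mm behind the grasp point. The pads swing forward as they close: fully open they stand 13 mm farther back than shut.
Start: joints at [68.531, 18.392, -4.016, 83.108, 1.295, 78.541, -3.26], TCP at [0.246, -0.602, 0.231] pointing down, gripper open.
Joint ranges: [-163.93, 163.93], [-17.29, 119.83], [-79.2, 71.16], [3.27, 140.29], [-89.18, 269.18], [5.43, 117.66], [-154.24, 154.24]. Speed limits (degrees/s): [147.25, 147.25, 180, 180, 180, 180, 180].

### API

Orientations are given as [roll, pitch, yaw] about the fixed x, y, z axes, in that order (R = Rz(yaw) Ry(pitch) Rx(roll)).
In Python, from plant import r, imaging, outline_of, spot_point gives the robot as it stands. The module is installed in compiled form; this text tells all that it offers.
- The arm moves only by the shell command python3 -m handwheel 'ROWS' [OPENING] [FORCE]. ROWS is JSON, a list that holds one entry, the list of rows, each a list of 4 numbers: the shift along the tool's x, y, z in mm, then the turn about the tool's z in degrees. A call has 1 to 5 rows; each row shifts and turns the commanded pose from where the row before left it, along the tool's axes as they then stand; what a row does not reach is not made up. A row lasts 1/10 s, in which the tool goes at most 50 mm and 8.59 degrees, less where a joint would pass 70% of its speed; a pose out of reach is approached as far as the arm can. A call is refused whole if a number of a shift passes 50 or a number of a turn 8.59, either way. A call with a gripper value outside its range is refused whole. OPENING is the opening in per cent of the stroke, from 0 (shut) to 100 (fully open), set as the call begins (- or left out, the last holds). The fingers move at their own pace and stop on an object; FORCE is the grip in N (left out, the last holds). Time passes only in rows, so rows that do not move let the fingers close. It gives the time, the measured TCP pose, the force, the opening and the grip force at its end, in the units of the state.
- r.sense(): the state, without advancing time (a new reading comes with each control period).
- imaging.read_camera(name): name is "scene" or "side" or "wrist"; returns a dict with "pixels" (400x640x3 uint8, blue, green, red), "fx", "fy", "cx", "cy" (pixels), "world_from_camera" (4x4, takes a point from camera to world coordinates). Camera axes: x right, y down, z forward; pixel columns grow to the right and rows downward; lengths in m; the calibration is good to about 2 mm. A picture is of the moment at which its call begins. There is no depth.
- r.sign_off(): hands the job in; it is judged then, once.
Trained networks look in a picture, given as the dict that the camera call returned (one of the last four; its "shot" number tells which), for a name from the list of things; names that differ only in an ending like _2 or _b are one class to them, and where a whole thing is asked for, a point or a joint stands for the part that bears it (a point fixed in the world has none). Each returns a list of dicts, best first, with "score" (0 to 1); they miss things now and then, are a little off and sometimes report something else, mostly with a low value. They report only what shows in the picture. A call takes as long as a camera call. They do not tell look-alikes from the thing itself.
- outline_of(picture, query): "pixels" (400x640 bool, what is visible of it).
- spot_point(picture, query): "at" ([x, y, z] in m, in world coordinates, good to about 4 mm: a listed point, or the origin of a listed thing).
The state is a dict: "time_s": time; "qpos": joint angles; "dq": joint speeds; "joint_torque": joint torques, N m; "tool_pos": TCP position; "orientation": TCP orientation; "force": force on the tool from outside, world axes, zero at the start; "wrist_torque": the same for the moment, N m; "grip_width": finger opening in m; "grasp_force": force on a finger pad.
Only numpy, scipy, OpenCV 4.12 (cv2) and the standard library are available. Lean on these libraries where they do the work, as an engineer would, in place of code of your own. Each camera call takes 0.05 s, during which the arm holds its last target. There are 200 camera calls.

## Working session

There is one attempt and no reset: what is moved stays moved. The work goes in short steps, Python scripts to look and compute and a shell command to move; the robot and the scene stay as the last step left them, time stands still between calls to the robot, and variables do not carry over. Pictures are saved under pics/ and viewed, at most 10 in all, crops included, and the job is handed in when it is done.

```bash
mkdir -p pics; cat > h.py <<'E'
import numpy as np, cv2
from plant import r, imaging, outline_of, spot_point
def proj(p,P):
    T=np.linalg.inv(p["world_from_camera"]); c=T[:3,:3]@np.array(P)+T[:3,3]
    return p["fx"]*c[0]/c[2]+p["cx"], p["fy"]*c[1]/c[2]+p["cy"]
def ray(p,u,v,z):
    T=np.array(p["world_from_camera"]); d=T[:3,:3]@[(u-p["cx"])/p["fx"],(v-p["cy"])/p["fy"],1]
    return T[:3,3]+d*(z-T[2,3])/d[2]
E
python3 - <<'E'
from h import *
np.set_printoptions(precision=4,suppress=True)
s=r.sense(); print(s["time_s"],s["tool_pos"],s["orientation"])
for n in ["scene","side"]:
    p=imaging.read_camera(n); cv2.imwrite(f"pics/{n}0.png",p["pixels"])
    for q in ["duct","duct_top","mat","stop","oilcan","roll_a","tin","can"]:
        for d in spot_point(p,q)[:4]: print(n,q,round(d["score"],2),np.array(d["at"]),np.round(proj(p,d["at"])))
E
```

```text
0.0 [ 0.2462 -0.601   0.2302] [-179.8898    0.0059   22.2787]
scene duct 0.67 [ 0.5184 -0.0863  0.0076] [326. 205.]
scene duct 0.66 [ 0.3717 -0.2147  0.001 ] [342. 168.]
scene duct 0.58 [0.6822 0.0246 0.0028] [298. 250.]
scene duct_top 0.93 [ 0.3691 -0.2198  0.1289] [344. 139.]
scene duct_top 0.86 [ 0.5188 -0.0852  0.1319] [327. 177.]
scene duct_top 0.66 [0.6797 0.0281 0.1313] [298. 221.]
scene mat 0.93 [ 0.5296 -0.0789 -0.0007] [324. 209.]
scene stop 0.79 [ 0.5123 -0.4519 -0.001 ] [276. 144.]
scene stop 0.74 [ 0.5577 -0.3228  0.003 ] [281. 168.]
scene oilcan 0.92 [0.5052 0.1603 0.0011] [373. 257.]
scene roll_a 0.54 [ 0.4229 -0.1185 -0.001 ] [345. 190.]
scene roll_a 0.38 [ 0.6622 -0.0696  0.0039] [289. 226.]
scene tin 0.98 [ 0.7596 -0.2299  0.0001] [239. 206.]
scene can 0.76 [0.7525 0.2654 0.0007] [319. 324.]
scene can 0.45 [ 0.5587 -0.3248  0.0042] [281. 167.]
side duct 0.84 [ 0.3684 -0.2166 -0.0031] [409. 230.]
side duct 0.78 [ 0.5162 -0.0843  0.0045] [348. 229.]
side duct 0.67 [0.6789 0.0239 0.0003] [289. 225.]
side duct_top 0.89 [ 0.3713 -0.2162  0.1309] [412. 195.]
side duct_top 0.85 [0.6791 0.0271 0.1295] [288. 192.]
side duct_top 0.75 [ 0.52   -0.0845  0.1363] [349. 193.]
side mat 0.66 [ 0.5343 -0.076   0.0022] [342. 228.]
side stop 0.66 [ 0.5542 -0.3228  0.0008] [380. 197.]
side stop 0.59 [ 0.7582 -0.2317 -0.0019] [321. 189.]
side oilcan 0.82 [0.5051 0.1623 0.0024] [300. 267.]
side roll_a 0.57 [ 0.6605 -0.071  -0.0016] [312. 216.]
side roll_a 0.56 [ 0.4215 -0.1209 -0.0009] [379. 236.]
side tin 0.65 [ 0.757  -0.2303 -0.0012] [321. 189.]
side can 0.84 [0.7465 0.2649 0.0005] [219. 250.]
side can 0.44 [ 0.4184 -0.1201  0.0016] [379. 236.]
```

View pics/scene0.png

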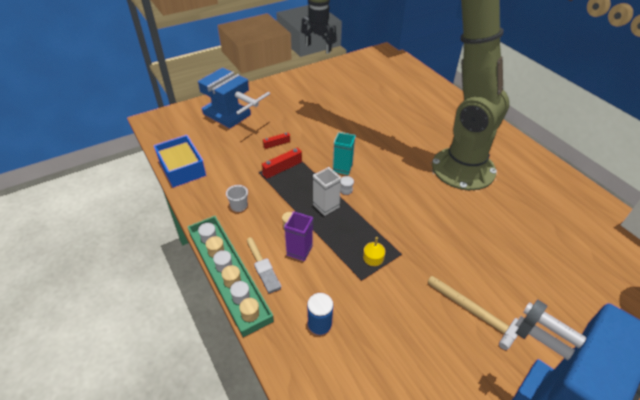

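View pics/side0.png

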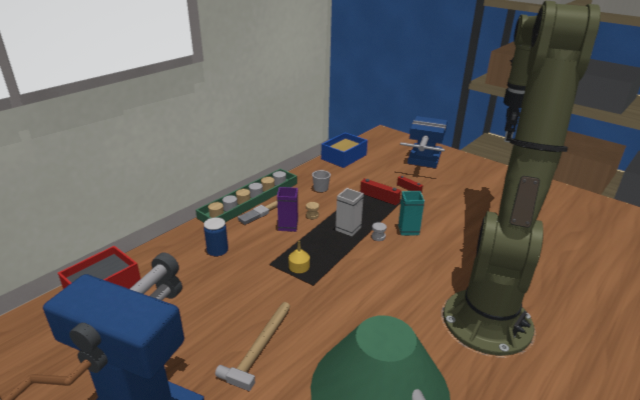

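Candidates for the duct in the scene view are bare metal at (326,190), turquoise at (344,155) and purple at (298,237). For the stop, there is a wide red block on the mat at (282,161) and a smaller red one off the mat at (276,140). I choose the bare-metal duct and the wide block on the mat, and check both in one crop.

```bash
python3 - <<'E'
from h import *
np.set_printoptions(precision=4,suppress=True)
p=imaging.read_camera("scene"); im=p["pixels"]
cv2.imwrite("pics/crop1.png",cv2.resize(im[120:290,230:430],None,fx=3.5,fy=3.5,interpolation=cv2.INTER_CUBIC))
for q,z in [("mat",.004),("stop",.054),("stop",.004)]:
    for d in outline_of(p,q)[:2]:
        v,u=np.nonzero(d["pixels"]); g=np.array([ray(p,a,b,z)[:2] for a,b in zip(u,v)],np.float32)
        print(q,z,round(d["score"],2),u.mean(),v.mean(),cv2.minAreaRect(g*1000))
E
```

```text
mat 0.004 0.81 332.5840670859539 221.1301886792453 ((529.0689697265625, -54.533203125), (163.43923950195312, 515.9383544921875), 6.0320234298706055)
mat 0.004 0.27 319.22617680826636 313.40987370838116 ((734.877197265625, 240.13436889648438), (116.20037841796875, 67.39276123046875), 59.663307189941406)
stop 0.054 0.85 276.2610294117647 139.46323529411765 ((528.177490234375, -413.7102966308594), (57.013519287109375, 107.82422637939453), 89.20903015136719)
stop 0.054 0.78 281.37094499294784 162.1579689703808 ((565.2537841796875, -297.0955505371094), (175.9425811767578, 78.84954833984375), 6.084021091461182)
stop 0.004 0.85 276.2610294117647 139.46323529411765 ((502.1683654785156, -471.59912109375), (59.809974670410156, 113.11294555664062), 89.2090835571289)
stop 0.004 0.78 281.37094499294784 162.1579689703808 ((541.063232421875, -349.2646179199219), (184.57235717773438, 82.71703338623047), 6.084016799926758)
```

View pics/crop1.png

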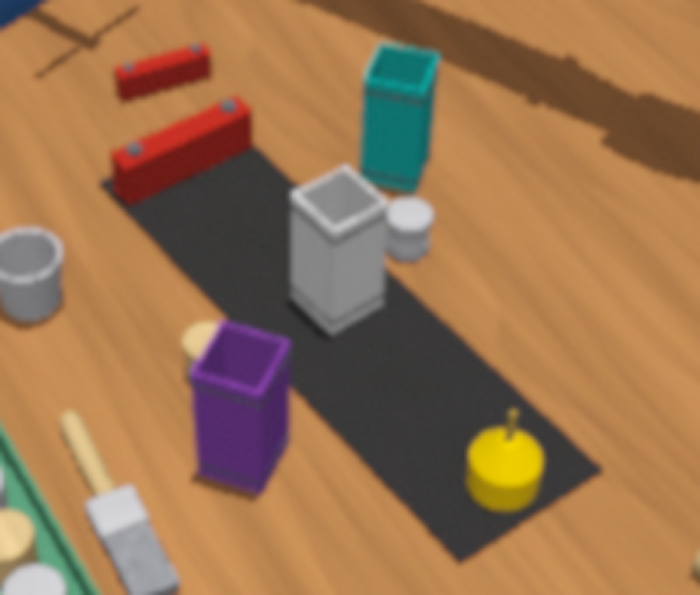

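The crop confirms it: the bare duct is at crop (337,250), on the mat next to roll_b. The wide red block is at crop (180,150), at the end of the mat. The mat's yaw is about 6°, so I push along (0.105,-0.995) with tool yaw 96, which is tool −x.

```bash
cat >> h.py <<'E'
def rows(target,yaw,n):
    s=r.sense(); d=(np.array(target)-s["tool_pos"])*1000/n; y0=s["orientation"][2]; dy=((yaw-y0+180)%360-180)/n
    for k in range(n):
        a=np.radians(y0+dy*k); c,q=np.cos(a),np.sin(a)
        print(np.round([c*d[0]+q*d[1], q*d[0]-c*d[1], -d[2], -dy],1).tolist())
E
python3 - <<'E'
from h import *
rows([.5065,.0244,.23],96,15)
E
```

```text
[31.9, -32.0, 0.1, -4.9]
[34.5, -29.2, 0.1, -4.9]
[36.9, -26.1, 0.1, -4.9]
[39.0, -22.9, 0.1, -4.9]
[40.8, -19.5, 0.1, -4.9]
[42.3, -15.9, 0.1, -4.9]
[43.5, -12.2, 0.1, -4.9]
[44.4, -8.4, 0.1, -4.9]
[45.0, -4.6, 0.1, -4.9]
[45.2, -0.7, 0.1, -4.9]
[45.1, 3.1, 0.1, -4.9]
[44.6, 7.0, 0.1, -4.9]
[43.9, 10.8, 0.1, -4.9]
[42.8, 14.5, 0.1, -4.9]
[41.4, 18.1, 0.1, -4.9]
```

```bash
python3 -m handwheel '[[[32,-32,0,-4.9],[34,-29,0,-4.9],[37,-26,0,-4.9],[39,-23,0,-4.9],[41,-20,0,-4.9]]]' 52 && python3 -m handwheel '[[[42,-16,0,-4.9],[43,-12,0,-4.9],[44,-8,0,-4.9],[45,-5,0,-4.9],[45,-1,0,-4.9]]]' && python3 -m handwheel '[[[45,3,0,-4.9],[45,7,0,-4.9],[44,11,0,-4.9],[43,14,0,-4.9],[41,18,0,-4.9]]]' && python3 -m handwheel '[[[0,0,0,0]]]'
python3 - <<'E'
from h import *
np.set_printoptions(precision=4,suppress=True)
s=r.sense(); print(s["tool_pos"],s["orientation"],s["grip_width"])
p=imaging.read_camera("wrist"); cv2.imwrite("pics/w1.png",p["pixels"])
for q in ["duct","duct_top","stop","oilcan"]:
    for d in spot_point(p,q)[:3]: print(q,round(d["score"],2),np.array(d["at"]),np.round(proj(p,d["at"])))
E
```

```text
time_s: 1.6
tool_pos: [0.3334, -0.391, 0.2315]
orientation: [180.0, 0.0, 47.0]
force: [1.0, 0.7, -0.5]
grip_width: 0.0442
grasp_force: 0.0
time_s: 2.1
tool_pos: [0.4195, -0.1835, 0.2317]
orientation: [179.9, 0.0, 71.5]
force: [0.3, 0.2, 0.6]
grip_width: 0.0446
grasp_force: 0.0
time_s: 2.6
tool_pos: [0.5064, 0.0251, 0.2317]
orientation: [179.9, 0.1, 96.0]
force: [0.9, -0.4, -0.9]
grip_width: 0.0443
grasp_force: 0.0
time_s: 2.7
tool_pos: [0.507, 0.031, 0.2319]
orientation: [179.9, -0.2, 96.5]
force: [-0.2, -0.6, -0.5]
grip_width: 0.0441
grasp_force: 0.0
[0.507  0.031  0.2319] [179.8615  -0.2072  96.4692] 0.0440631465542405
duct 0.84 [ 0.6792  0.0288 -0.0018] [441. 190.]
duct 0.57 [ 0.5212 -0.0864  0.005 ] [317. 256.]
duct_top 0.9 [ 0.3711 -0.2222  0.1301] [173. 402.]
duct_top 0.71 [0.6807 0.0275 0.1308] [503. 227.]
duct_top 0.69 [ 0.5142 -0.0878  0.1333] [311. 316.]
oilcan 0.79 [0.5098 0.1611 0.0021] [331.  70.]
oilcan 0.31 [ 0.5161 -0.0817  0.1343] [313. 312.]
```

View pics/w1.png

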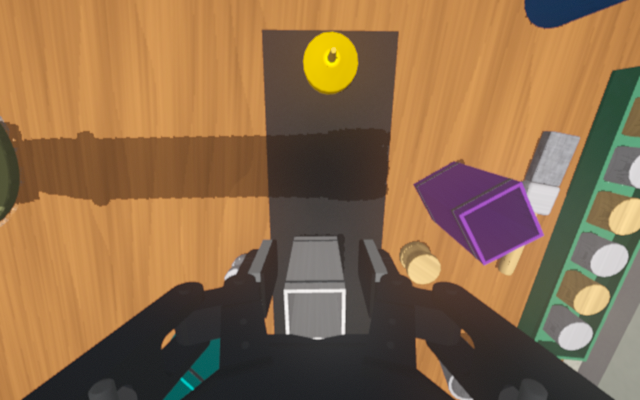

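The wrist view shows the duct's top centred at about (315,312) between the fingers (columns 250 to 380). Its near edge is level, so it lines up with the tool. The oil can at (331,62) is well behind. I now descend to z≈0.105, push up to contact, then tip the duct gently.

```bash
python3 -m handwheel '[[[0,0,40,0.5],[0,0,40,0],[0,0,30,0],[0,0,17,0],[0,0,0,0]]]' && python3 -m handwheel '[[[-20,0,0,0],[-20,0,0,0],[-15,0,0,0],[-8,0,0,0],[-5,0,0,0]]]' && python3 -m handwheel '[[[-5,0,0,0],[-5,0,0,0],[-5,0,0,0],[-5,0,0,0],[-5,0,0,0]]]'
python3 - <<'E'
from h import *
np.set_printoptions(precision=4,suppress=True)
p=imaging.read_camera("side"); cv2.imwrite("pics/s1.png",cv2.resize(p["pixels"][120:290,250:450],None,fx=3,fy=3))
E
```

```text
time_s: 3.45
tool_pos: [0.5035, 0.0216, 0.1018]
orientation: [-179.7, -0.0, 95.1]
force: [-0.1, 0.7, -0.1]
grip_width: 0.0446
grasp_force: 0.0
time_s: 3.95
tool_pos: [0.5125, -0.0453, 0.1049]
orientation: [179.9, 0.0, 95.2]
force: [0.7, 1.1, 1.4]
grip_width: 0.0446
grasp_force: 0.5
time_s: 4.45
tool_pos: [0.5145, -0.0695, 0.1043]
orientation: [-180.0, 0.0, 95.3]
force: [0.2, 0.8, 0.9]
grip_width: 0.0443
grasp_force: 0.4
```

View pics/s1.png

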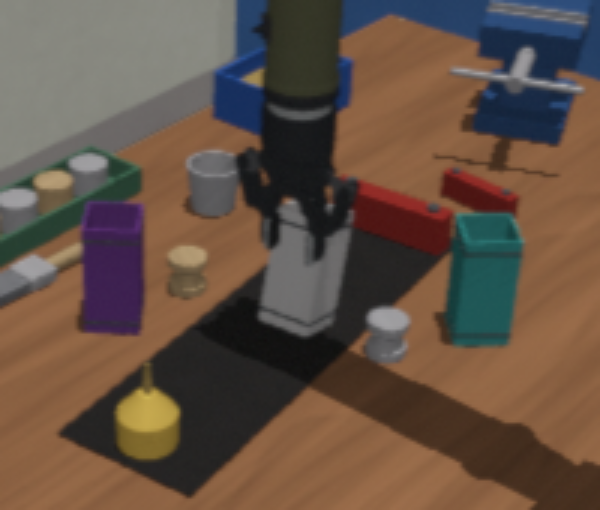

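The duct is leaning towards the block at about 13°, and both fingers are on its face at crop (270–320,220–255). I keep going past the balance point.

```bash
python3 -m handwheel '[[[-5,0,0,0],[-5,0,0,0],[-5,0,0,0],[-5,0,0,0],[-5,0,0,0]]]' && python3 -m handwheel '[[[-4,0,0,0],[-4,0,0,0],[0,0,0,0],[0,0,0,0],[0,0,0,0]]]'
python3 - <<'E'
from h import *
np.set_printoptions(precision=4,suppress=True)
p=imaging.read_camera("side"); cv2.imwrite("pics/s2.png",cv2.resize(p["pixels"][120:290,250:450],None,fx=3,fy=3))
E
```

```text
time_s: 5.0
tool_pos: [0.5167, -0.0948, 0.1042]
orientation: [-180.0, 0.0, 95.3]
force: [-0.1, -0.2, -0.0]
grip_width: 0.0444
grasp_force: 0.0
time_s: 5.5
tool_pos: [0.5175, -0.1018, 0.1043]
orientation: [-180.0, -0.0, 95.3]
force: [-0.3, 0.5, -0.3]
grip_width: 0.0447
grasp_force: 0.0
```

View pics/s2.png

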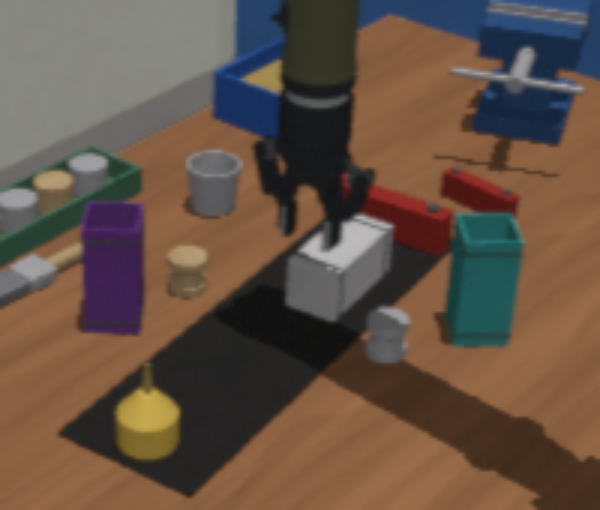

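The duct lies flat, with its near end at crop (315,285) and the stop beyond at (400,215). I back off and measure.

```bash
python3 -m handwheel '[[[25,0,0,0],[30,0,0,0],[25,0,0,0],[0,0,0,0],[0,0,0,0]]]'
python3 - <<'E'
from h import *
np.set_printoptions(precision=4,suppress=True)
s=r.sense(); print(s["tool_pos"],s["orientation"])
for n in ["scene","side"]:
    p=imaging.read_camera(n)
    if n=="scene": cv2.imwrite("pics/c2.png",cv2.resize(p["pixels"][130:250,230:400],None,fx=4,fy=4,interpolation=cv2.INTER_CUBIC))
    for q in ["duct","duct_mid","duct_top","stop"]:
        for d in spot_point(p,q)[:3]: print(n,q,round(d["score"],2),np.array(d["at"]),np.round(proj(p,d["at"])))
    if n=="side":
      for d in outline_of(p,"duct")[:3]:
        v,u=np.nonzero(d["pixels"]); print(n,u.mean(),v.mean(),len(u))
E
```

```text
time_s: 6.05
tool_pos: [0.5102, -0.022, 0.1044]
orientation: [180.0, 0.0, 95.4]
force: [-0.6, -0.3, -0.5]
grip_width: 0.0443
grasp_force: 0.0
[ 0.5102 -0.022   0.1044] [179.9903   0.0383  95.3789]
scene duct 0.84 [0.6812 0.0284 0.0005] [299. 251.]
scene duct 0.56 [ 0.5235 -0.1167  0.0339] [320. 194.]
scene duct_mid 0.77 [0.6746 0.0223 0.068 ] [299. 234.]
scene duct_mid 0.68 [ 0.5264 -0.1858  0.0315] [308. 182.]
scene duct_mid 0.24 [ 0.5351 -0.244   0.0358] [298. 172.]
scene duct_top 0.83 [ 0.5376 -0.2476  0.0339] [296. 172.]
scene stop 0.92 [ 0.5586 -0.3272  0.0046] [281. 167.]
scene stop 0.5 [ 0.5163 -0.4533  0.0013] [275. 144.]
side duct 0.65 [ 0.52   -0.121   0.0343] [355. 216.]
side duct 0.64 [0.6792 0.0264 0.0016] [289. 225.]
side duct 0.56 [ 0.3705 -0.2199 -0.0021] [409. 229.]
side duct_mid 0.81 [0.6794 0.0261 0.0634] [288. 209.]
side duct_mid 0.66 [ 0.5284 -0.1831  0.0359] [364. 207.]
side duct_top 0.89 [ 0.3689 -0.2155  0.1293] [413. 196.]
side duct_top 0.61 [0.6797 0.0258 0.1302] [288. 191.]
side duct_top 0.56 [ 0.5358 -0.2455  0.0365] [373. 199.]
side stop 0.83 [ 0.5115 -0.4513 -0.001 ] [409. 189.]
side stop 0.61 [ 0.5551 -0.3225 -0.0001] [380. 198.]
side 410.95535714285717 212.61383928571428 896
side 363.462962962963 208.720987654321 810
side 287.64639639639637 208.643018018018 888
```

View pics/c2.png

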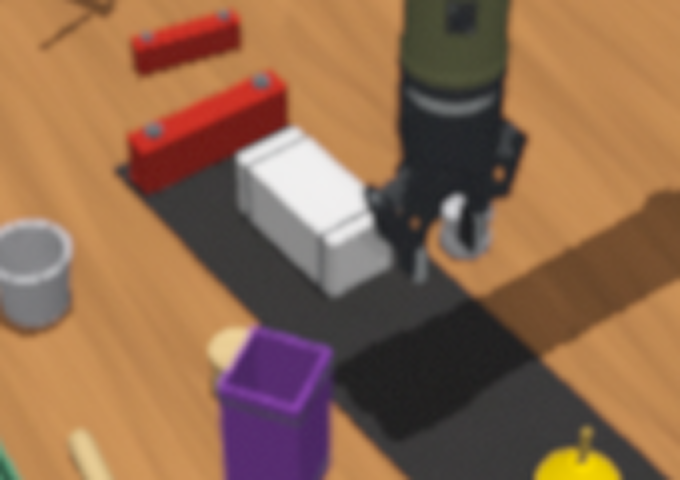

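The duct is flat and aligned: its axis is about 6.6° against the mat's 6°. Its far end at crop (265,150) is about 65 mm short of the block's face at crop (215,150). I go low behind it and push.

```bash
python3 -m handwheel '[[[0,2,30,-0.6],[0,0,30,0],[0,0,20,0],[0,0,10,0],[0,0,0,0]]]' && python3 -m handwheel '[[[-20,0,0,0],[-25,0,0,0],[-20,0,0,0],[-10,0,0,0],[-5,0,0,0]]]' && python3 -m handwheel '[[[-6,0,0,0],[-8,0,0,0],[-8,0,0,0],[-8,0,0,0],[-8,0,0,0]]]'  && python3 -m handwheel '[[[-8,0,0,0],[-8,0,0,0],[-5,0,0,0],[0,0,0,0],[0,0,0,0]]]' 
python3 - <<'E'
from h import *
np.set_printoptions(precision=4,suppress=True)
p=imaging.read_camera("scene"); cv2.imwrite("pics/c3.png",cv2.resize(p["pixels"][130:250,230:400],None,fx=4,fy=4,interpolation=cv2.INTER_CUBIC))
E
```

```text
time_s: 7.1
tool_pos: [0.5111, -0.0221, 0.0132]
orientation: [-179.9, -0.0, 95.9]
force: [0.0, 1.1, -0.6]
grip_width: 0.0444
grasp_force: 0.0
time_s: 7.6
tool_pos: [0.5211, -0.1029, 0.0153]
orientation: [179.9, 0.0, 95.8]
force: [-0.3, 0.8, -0.5]
grip_width: 0.0445
grasp_force: 0.0
time_s: 8.1
tool_pos: [0.5243, -0.14, 0.0143]
orientation: [-180.0, -0.0, 95.9]
force: [0.3, 1.3, 0.9]
grip_width: 0.0445
grasp_force: 0.0
time_s: 8.6
tool_pos: [0.5262, -0.1612, 0.0142]
orientation: [-180.0, 0.0, 95.8]
force: [-0.6, -0.2, -0.2]
grip_width: 0.0442
grasp_force: 0.0
```

View pics/c3.png

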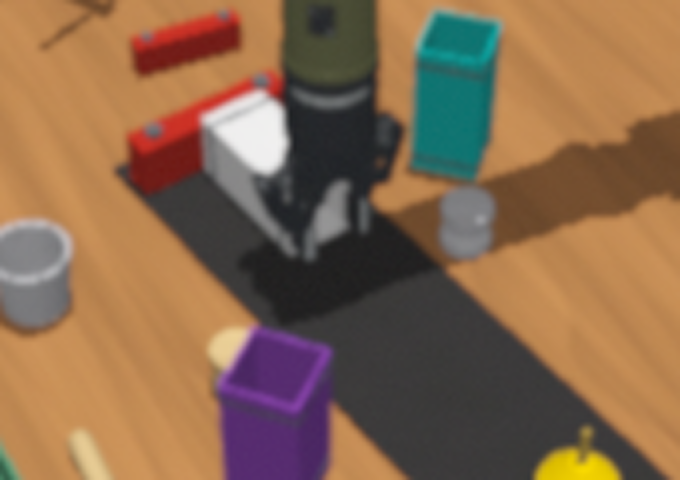

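The far end at crop (230,120) is close to the block's face but not yet against it, and both fingers are on the near end at (310,235). I push the rest in small steps and watch the force.

```bash
python3 -m handwheel '[[[-4,0,0,0],[-4,0,0,0],[-2,0,0,0],[0,0,0,0]]]' | tail -5 && python3 -m handwheel '[[[-2,0,0,0],[-2,0,0,0],[0,0,0,0]]]' |head -4;  python3 -m handwheel '[[[-2,0,0,0],[-2,0,0,0],[0,0,0,0]]]' |head -4
```

```text
tool_pos: [0.5269, -0.1639, 0.014]
orientation: [-179.9, -0.4, 96.1]
force: [-1.9, 13.3, 3.9]
grip_width: 0.0443
grasp_force: 0.0
time_s: 9.35
tool_pos: [0.5269, -0.1639, 0.0139]
orientation: [-179.8, -0.7, 96.2]
force: [-4.6, 20.6, 7.9]
time_s: 9.65
tool_pos: [0.5268, -0.1638, 0.0138]
orientation: [-179.7, -1.0, 96.3]
force: [-6.6, 27.7, 10.2]
```

The duct is hard against the block at 28 N. I release slowly straight back, then go up and clear.

```bash
python3 -m handwheel '[[[4,0,0,0],[5,0,0,0],[5,0,0,0],[6,0,0,0],[10,0,0,0]]]' |head -4; python3 -m handwheel '[[[20,0,0,0],[20,0,-5,0],[10,0,-40,0],[0,0,-48,0],[0,0,-48,0]]]' |head -4;python3 -m handwheel '[[[25,0,-40,0],[40,0,0,0],[40,0,0,0],[0,0,0,0],[0,0,0,0]]]' |head -4
python3 - <<'E'
from h import *
np.set_printoptions(precision=4,suppress=True)
im=[]
for n,b in [("scene",(130,250,230,400)),("side",(150,270,290,460))]:
    p=imaging.read_camera(n)
    im.append(cv2.resize(p["pixels"][b[0]:b[1],b[2]:b[3]],(400*1,282),interpolation=cv2.INTER_CUBIC))
    for q in ["duct","duct_mid","duct_top","stop","oilcan","roll_a"]:
        for d in spot_point(p,q)[:3]: print(n,q,round(d["score"],2),np.array(d["at"]))
cv2.imwrite("pics/end.png",np.hstack(im))
E
```

```text
time_s: 10.15
tool_pos: [0.5251, -0.1498, 0.0144]
orientation: [180.0, 0.1, 95.8]
force: [0.2, 0.1, 0.4]
time_s: 10.65
tool_pos: [0.5194, -0.0981, 0.1567]
orientation: [-180.0, -0.0, 95.9]
force: [0.4, -1.0, -0.4]
time_s: 11.15
tool_pos: [0.5091, 0.0064, 0.1955]
orientation: [180.0, 0.1, 96.0]
force: [0.1, -0.1, -0.3]
scene duct 0.86 [ 0.5274 -0.1789  0.0332]
scene duct 0.78 [0.6834 0.0279 0.0031]
scene duct 0.5 [ 0.374  -0.2183  0.0016]
scene duct_mid 0.78 [0.6725 0.0265 0.0664]
scene duct_mid 0.65 [ 0.5326 -0.2413  0.0302]
scene duct_mid 0.39 [ 0.3697 -0.2162  0.0676]
scene duct_top 0.69 [ 0.8017  0.0167 -0.0064]
scene duct_top 0.67 [ 0.5427 -0.3041  0.0378]
scene duct_top 0.66 [0.6785 0.0268 0.1309]
scene stop 0.89 [ 0.557 -0.326  0.007]
scene stop 0.64 [ 0.5115 -0.4522 -0.0019]
scene stop 0.48 [ 0.6603 -0.068   0.0016]
scene oilcan 0.94 [0.5104 0.1636 0.0046]
scene oilcan 0.44 [ 0.5315 -0.2429  0.0337]
scene roll_a 0.62 [ 0.4208 -0.1208  0.0006]
scene roll_a 0.6 [ 0.6597 -0.0698  0.0003]
side duct 0.94 [ 0.5253 -0.1788  0.0367]
side duct 0.69 [ 0.3673 -0.2204 -0.0015]
side duct 0.58 [0.679  0.0276 0.0016]
side duct_mid 0.75 [ 0.5296 -0.2453  0.035 ]
side duct_mid 0.75 [0.681  0.0288 0.0645]
side duct_mid 0.61 [ 0.3706 -0.222   0.0674]
side duct_top 0.78 [ 0.3682 -0.2148  0.1321]
side duct_top 0.69 [ 0.5445 -0.3022  0.0367]
side duct_top 0.65 [0.681  0.0275 0.1296]
side stop 0.68 [ 0.5531 -0.3215  0.0042]
side stop 0.55 [ 0.513  -0.4533 -0.0003]
side stop 0.33 [ 0.5422 -0.3047  0.0351]
side oilcan 0.89 [0.5076 0.1624 0.0036]
side roll_a 0.56 [ 0.6604 -0.0708 -0.0041]
side roll_a 0.56 [ 0.4179 -0.1188  0.0001]
```

View pics/end.png

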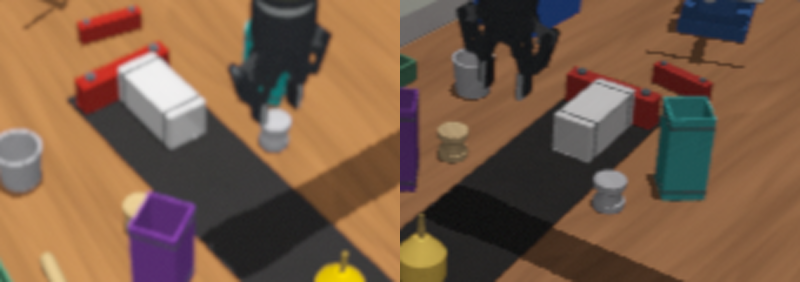

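```bash
python3 -c "
from h import *
print(r.sign_off())"
```

```text
the job is handed in; nothing more can be done
None
```

The duct was tipped onto the mat and pushed until it stopped dead against the red block at 28 N. The final views show it lying flat with its former top end against the face, the other things look undisturbed, the gripper is clear, and the job was handed in at about 11 s.

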